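Line up the microscope objectives by height on the storage rail

TASK

Put the four microscope objectives away on the grey storage rail in order of height: the shortest on the mark next to the black end stop, then taller and taller, with the tallest on the mark at the far end. Stand each one upright, centred on its own mark; keep them upright all the way and set them down gently without dropping them.

Things in the scene. Friction and masses are not known exactly. Their poses are not given: they have to be found in the camera images.
- objective1_mid (a point): The shortest of four loose microscope objectives: a steel round barrel standing upright with its dark collar down and its lens nose up, 36 mm tall, barrel 34 mm in diameter (31 mm over the lowest 5 mm), straight up to 28 mm above its foot, then narrowing to a 27 mm wide nose; 90 g nominal, mass varies. The point is its centre, on its axis, 18 mm above its foot; z runs up the axis. All four stand on the bench at the start at least 85 mm apart, centre to centre.
- objective2_mid (a point): The second shortest of four loose microscope objectives: a steel round barrel standing upright with its dark collar down and its lens nose up, 50 mm tall, barrel 34 mm in diameter (31 mm over the lowest 5 mm), straight up to 36 mm above its foot, then narrowing to a 21 mm wide nose; 120 g nominal, mass varies. The point is its centre, on its axis, 25 mm above its foot; z runs up the axis. All four stand on the bench at the start at least 85 mm apart, centre to centre.
- objective3_mid (a point): The second tallest of four loose microscope objectives: a steel round barrel standing upright with its dark collar down and its lens nose up, 64 mm tall, barrel 34 mm in diameter (31 mm over the lowest 5 mm), straight up to 50 mm above its foot, then narrowing to a 16 mm wide nose; 150 g nominal, mass varies. The point is its centre, on its axis, 32 mm above its foot; z runs up the axis. All four stand on the bench at the start at least 85 mm apart, centre to centre.
- objective4_mid (a point): The tallest of four loose microscope objectives: a steel round barrel standing upright with its dark collar down and its lens nose up, 78 mm tall, barrel 34 mm in diameter (31 mm over the lowest 5 mm), straight up to 64 mm above its foot, then narrowing to a 12 mm wide nose; 180 g nominal, mass varies. The point is its centre, on its axis, 39 mm above its foot; z runs up the axis. All four stand on the bench at the start at least 85 mm apart, centre to centre.
- mark1_top (a point): Round mark next to the stop (52 mm from it, centre to centre): a flat white disc with a black rim, 40 mm in diameter, fixed on the top of the grey storage rail; one of four alike in a straight row, 66 mm apart, centre to centre. The point is the disc's centre on the rail's flat top, 14 mm above the bench; x runs along the row away from the stop, y across the rail, z up.
- mark2_top (a point): Round mark second from the stop: a flat white disc with a black rim, 40 mm in diameter, fixed on the top of the grey storage rail; one of four alike in a straight row, 66 mm apart, centre to centre. The point is the disc's centre on the rail's flat top, 14 mm above the bench; x runs along the row away from the stop, y across the rail, z up.
- mark3_top (a point): Round mark third from the stop: a flat white disc with a black rim, 40 mm in diameter, fixed on the top of the grey storage rail; one of four alike in a straight row, 66 mm apart, centre to centre. The point is the disc's centre on the rail's flat top, 14 mm above the bench; x runs along the row away from the stop, y across the rail, z up.
- mark4_top (a point): Round mark farthest from the stop, at the rail's plain end: a flat white disc with a black rim, 40 mm in diameter, fixed on the top of the grey storage rail; one of four alike in a straight row, 66 mm apart, centre to centre. The point is the disc's centre on the rail's flat top, 14 mm above the bench; x runs along the row away from the stop, y across the rail, z up.
- stop (a point): Raised black end stop of the grey storage rail: a bar 14 mm thick and 64 mm wide across one end of the rail, its top 36 mm above the bench (22 mm above the rail's top). The rail is fixed, 290 mm long, 64 mm wide and 14 mm high, and may lie in any direction. The point is the middle of the stop's top; x runs along the rail from the stop towards the marks, y across it.

How it is judged:
By the outcome, as a careful person would: the job done as asked, in the order asked, and still so for the second after the job is handed in, with the robot touching nothing.
It also fails if it takes over 128 s, if anything falls off the work surface, if the arm or the gripper's body presses on something with over 40 N, if the wrist force passes 120 N, or if a joint passes its speed limit or range.

ROBOT

A 7-joint arm with a two-finger parallel gripper is mounted at the origin on the work surface. World frame = base frame: x ahead of the robot, y to its left, z up, the work surface at z = 0. Lengths are in m, angles in rad, forces in N, time in s.
With the tool pointing down it reaches from about 0.425 to 0.875 m from the base axis. Payload 4.7 kg.
Tool frame: the origin (TCP) lies between the finger pads; the fingertips stand ctrl.tip_reach ahead of it and the grasp point (between the pads) lies 5 mm behind it (ctrl.tip_reach is the distance from the TCP to the fingertips, in m); z points along the fingers, y is the direction in which the jaws open and shut (so a half turn about z gives the same grasp; the last joint's range is limited). The gripper opens to 87 mm and grips with 3 to 60 N. Pads are 19 mm wide; open, the fingers measure 117 mm over their backs; the gripper's body (75 mm by 190 mm) begins 51 mm behind the grasp point.
Start: joints at [1.292, 0.321, -0.07, 1.45, 0.023, 1.371, -0.057], TCP at [0.188, -0.622, 0.237] pointing down, gripper open.
Joint ranges: [-2.86, 2.86], [-0.3, 2.09], [-1.38, 1.24], [0.06, 2.45], [-1.56, 4.7], [0.09, 2.05], [-2.69, 2.69]. Speed limits (rad/s): [2.57, 2.57, 3.14, 3.14, 3.14, 3.14, 3.14].

INTERFACE

Orientations are given as a rotation vector (axis times angle).
In Python, from bench import ctrl gives the robot as it stands.
- The arm moves only by the shell command python3 -m handwheel 'ROWS' [FORCE]. ROWS is JSON, a list of rows, each a list of 7 numbers: the shift along the tool's x, y, z in mm, then the turn, a rotation vector about the tool's x, y, z in rad, then the gripper's target within -1 to 1 (shut at 1, half-way at 0, fully open at -1). In form: [[dx, dy, dz, ax, ay, az, grip], ...]. A call has 1 to 12 rows; each row is the pose to reach, as a shift and turn from the pose commanded when the call began, along the tool's axes at that moment; what a row does not reach only later rows make up. A row lasts 1/8 s, in which the tool goes at most 62.5 mm and 10.7 degrees, less where a joint would pass 70% of its speed; a pose out of reach is approached as far as the arm can. A call with a gripper value outside its range is refused whole. The fingers move at their own pace and stop on an object; FORCE is the grip in N (left out, the last holds). Time passes only in rows, so rows that repeat a pose let the fingers close. It gives the time, the measured TCP pose, the force and the opening at its end, in the units of the state.
- ctrl.get_state(): the state, without advancing time (a new reading comes with each control period).
- ctrl.get_image(name): name is "side" or "top"; returns the picture (400x640x3 uint8, red, green, blue); there is no depth.
- ctrl.camera_model(name): a dict with "mtx" (3x3 intrinsics, pixels), "k1" (the pictures are not rectified: a ray, as slopes to the right and down, at radius r is drawn at 1 + k1 r^2 times it, then the intrinsics apply), "xyz" and "orientation" of the camera in the world. Camera axes: x right, y up, looking along -z (the intrinsics and any distortion apply to the point x, -y, -z); pixel columns grow to the right and rows downward; lengths in m; the calibration is good to about 2 mm. A picture is of the moment at which its call begins. camera_model takes no time and is no camera call.
- ctrl.close_job(): hands the job in, once; it reports no verdict.
The state is a dict: "time": time; "joint_positions": joint angles; "qd": joint speeds; "joint_torque": joint torques, N m; "position": TCP position; "tool_rot": TCP orientation; "ft_force": force on the tool from outside, world axes, zero at the start; "torque": the same for the moment, N m; "grip_width": opening from 0.0 (shut) to 1.0 (fully open).
Only numpy, scipy, OpenCV 4.12 (cv2) and the standard library are available. Lean on these libraries where they do the work, as an engineer would, in place of code of your own. Each camera call takes 0.05 s, during which the arm holds its last target.

## Working session

There is one attempt and no reset: what is moved stays moved. The work goes in short steps, Python scripts to look and compute and a shell command to move; the robot and the scene stay as the last step left them, time stands still between calls to the robot, and variables do not carry over. Pictures are saved under pics/ and viewed, and the job is handed in when it is done.

```bash
mkdir -p pics; ls; python3 - <<'E'
from bench import ctrl
import cv2
s=ctrl.get_state()
for k in s: print(k,s[k])
print(ctrl.tip_reach)
for n in("side","top"):
    print(n,ctrl.camera_model(n))
    cv2.imwrite(f"pics/{n}0.png",ctrl.get_image(n)[:,:,::-1])
E
```

```text
pics
time 0.0
joint_positions [ 1.29210892  0.32183837 -0.07006393  1.45171107  0.02261516  1.3707839
 -0.05690879]
qd [ 0.00154361 -0.00101588  0.0011285   0.00025729 -0.00039446 -0.00065221
 -0.00209636]
joint_torque [-1.53715973e-04 -4.91290390e+01 -4.04249439e-01 -3.12525201e+01
 -6.41333009e-02  4.38219379e-02  1.74181118e-04]
position [ 0.18738437 -0.6218408   0.23543324]
tool_rot [-3.10609600e+00 -4.57998636e-01  6.34325294e-04]
ft_force [ 0.1749146   0.24087371 -0.15874851]
torque [ 0.01891369 -0.00030786  0.02760404]
grip_width 1.0009673775171244
0.014
side {'mtx': array([[369.06541463,   0.        , 317.08888516],
       [  0.        , 369.06541463, 197.29747902],
       [  0.        ,   0.        ,   1.        ]]), 'k1': -0.005778374073351798, 'xyz': array([ 0.43793329, -0.49438078,  0.55308985]), 'orientation': array([ 0.79991922, -0.09799482, -0.2487304 ])}
top {'mtx': array([[464.70117781,   0.        , 316.41434682],
       [  0.        , 464.70117781, 202.25065695],
       [  0.        ,   0.        ,   1.        ]]), 'k1': -0.05410337430152266, 'xyz': array([ 0.46522114, -0.01744191,  1.10820742]), 'orientation': array([ 0.0891939 , -0.05911208, -1.54635694])}
```

View pics/side0.png

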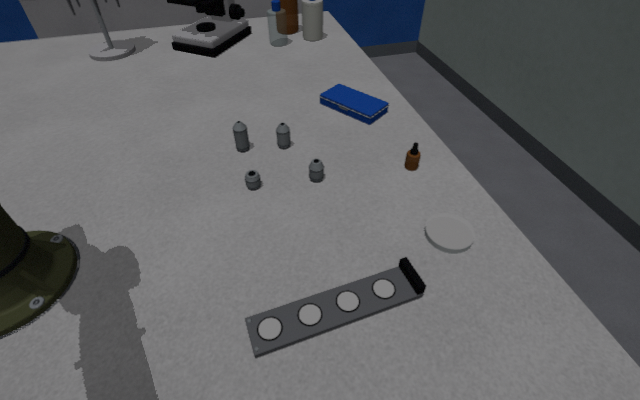

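View pics/top0.png

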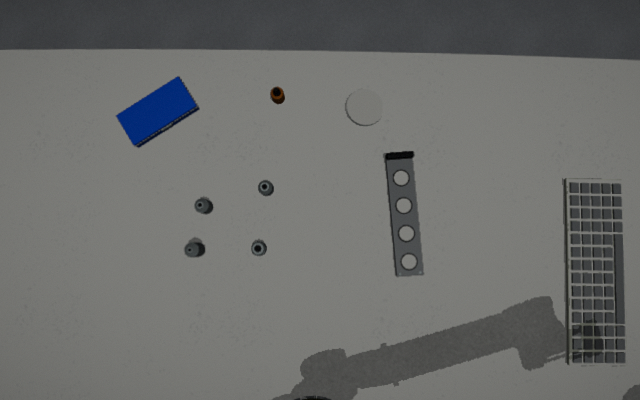

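```bash
cat > h.py <<'E'
import numpy as np, cv2
from scipy.spatial.transform import Rotation as R
from bench import ctrl
def cam(n):
    m=ctrl.camera_model(n); return m['mtx'],m['k1'],np.array(m['xyz']),R.from_rotvec(m['orientation']).as_matrix()
def proj(n,P):
    K,k,c,Q=cam(n); p=(np.atleast_2d(P)-c)@Q
    s=np.c_[p[:,0]/-p[:,2],-p[:,1]/-p[:,2]]; r2=(s**2).sum(1,keepdims=True); s=s*(1+k*r2)
    return s*K[0,0]+K[:2,2]
def unproj(n,uv,z):
    K,k,c,Q=cam(n); d=(np.atleast_2d(uv).astype(float)-K[:2,2])/K[0,0]; s=d.copy()
    for _ in range(20): s=d/(1+k*(s**2).sum(1,keepdims=True))
    v=np.c_[s[:,0],-s[:,1],-np.ones(len(s))]@Q.T
    return c+v*((z-c[2])/v[:,2])[:,None]
def crop(n,fn,x0,y0,x1,y1,f,img=None):
    im=ctrl.get_image(n) if img is None else img
    cv2.imwrite(fn,cv2.resize(im[y0:y1,x0:x1,::-1],None,fx=f,fy=f,interpolation=cv2.INTER_CUBIC))
E
python3 - <<'E'
from h import *
t=cv2.imread('pics/top0.png')[:,:,::-1]; s=cv2.imread('pics/side0.png')[:,:,::-1]
crop('top','pics/t1.png',180,170,280,270,6,t)
crop('top','pics/t2.png',380,140,430,290,4,t)
crop('side','pics/s1.png',225,110,335,200,7,s)
crop('side','pics/s2.png',240,250,440,360,4,s)
E
```

```text
(no output)
```

View pics/t1.png

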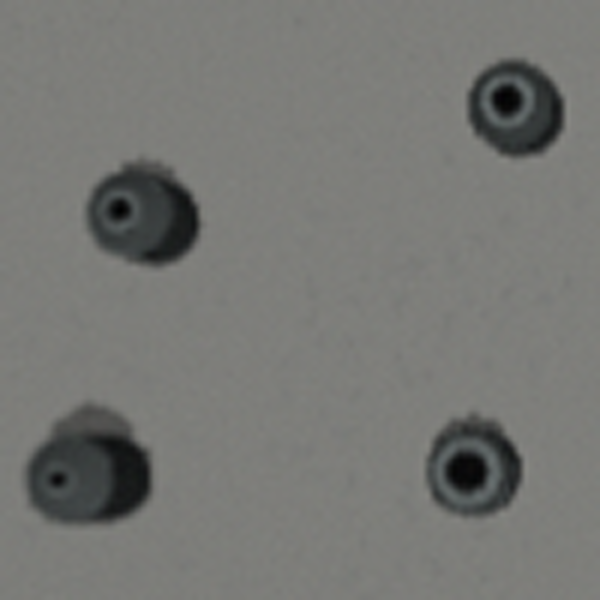

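View pics/t2.png

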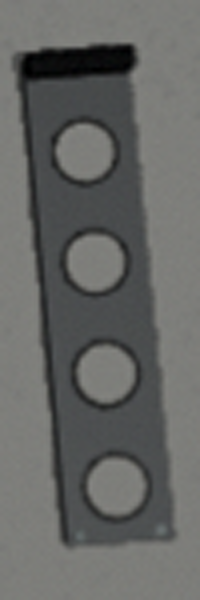

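View pics/s1.png

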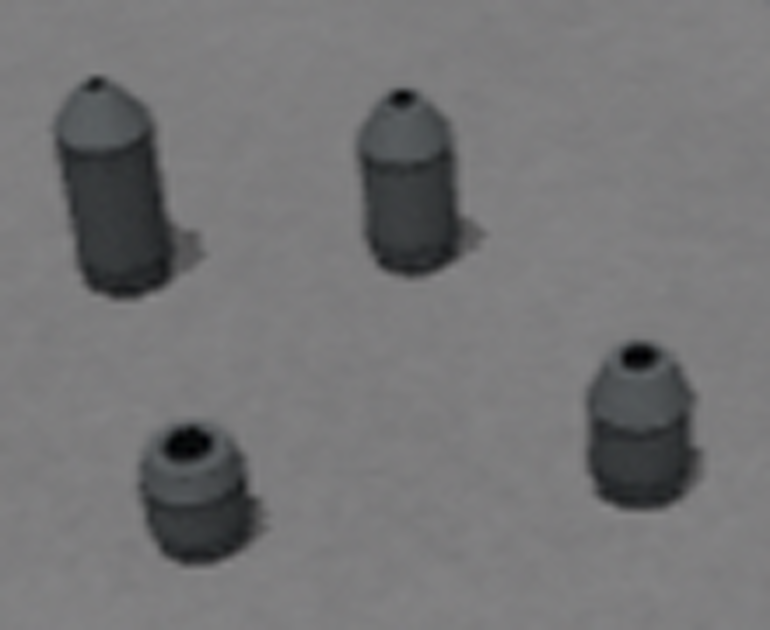

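View pics/s2.png

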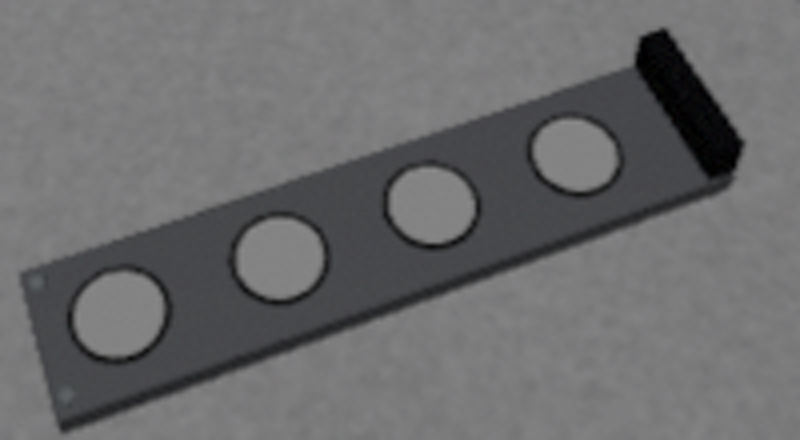

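```bash
cat > m.py <<'E'
from h import *
o=lambda a,f,x,y:(np.array(a)+.5)/f-.5+[x,y]
zt=[.036,.050,.064,.078]
T=o([(467,471),(508,99),(120,209),(58,479)],6,180,170)
S=o([(188,442),(638,355),(403,98),(97,83)],7,225,110)
for i in range(4):print(i+1,unproj('top',T[i],zt[i]).round(4),unproj('side',S[i],zt[i]).round(4))
MT=unproj('top',o([(86,152),(96,262),(106,373),(116,486)],4,380,140),.014)
MS=unproj('side',o([(576,155),(431,205),(279,258),(120,314)],4,240,250),.014)
print(MT.round(4),MS.round(4))
for M in (MT,MS):print(np.linalg.norm(np.diff(M,axis=0),axis=1), np.degrees(np.arctan2(*(M[3]-M[0])[[1,0]])))
E
python3 m.py
```

```text
1 [[0.4577 0.1378 0.036 ]] [[0.4546 0.1369 0.036 ]]
2 [[0.6002 0.1251 0.05  ]] [[0.5959 0.1245 0.05  ]]
3 [[0.5533 0.2695 0.064 ]] [[0.5497 0.2666 0.064 ]]
4 [[0.4511 0.2842 0.078 ]] [[0.4485 0.2817 0.078 ]]
[[ 0.6321 -0.1949  0.014 ]
 [ 0.5667 -0.2012  0.014 ]
 [ 0.5014 -0.2075  0.014 ]
 [ 0.4356 -0.2139  0.014 ]] [[ 0.6291 -0.1948  0.014 ]
 [ 0.5632 -0.2011  0.014 ]
 [ 0.4977 -0.2077  0.014 ]
 [ 0.4329 -0.2145  0.014 ]]
[0.06573286 0.06559677 0.06610889] -174.47890113166991
[0.06618251 0.06581219 0.06519608] -174.26464730679544
```

```bash
cat > go.py <<'E'
from h import *
import sys
s=ctrl.get_state(); p=np.array(s['position']); Q=R.from_rotvec(s['tool_rot'])
a=sys.argv[1:]
print('t',round(s['time'],2),'pos',p.round(4),'toolx',round(np.degrees(np.arctan2(*Q.as_matrix()[[1,0],0])),2),'zax',Q.as_matrix()[:,2].round(4),'F',np.round(s['ft_force'],1),'w',round(s['grip_width']*87,2))
if len(a)>=3:
    t=np.array([float(v) for v in a[:3]]); ang=float(a[3]) if len(a)>3 else 5.6
    c,n=np.cos(np.radians(ang)),np.sin(np.radians(ang))
    G=np.array([[c,n,0],[n,-c,0],[0,0,-1.]])
    print('shift mm',(Q.inv().apply(t-p)*1e3).round(1),'turn',(Q.inv()*R.from_matrix(G)).as_rotvec().round(4))
E
python3 go.py 0.47 -0.2 0.22
```

```text
t 0.1 pos [ 0.1874 -0.6219  0.2356] toolx 16.78 zax [-6.0e-04  1.6e-03 -1.0e+00] F [-0.1 -0.3  0.7] w 86.86
shift mm [ 392.4 -322.3   16.1] turn [-0.0017  0.0003  0.1951]
```

```bash
python3 -m handwheel '[[55,-45,2,0,0,0.06,-1],[110,-90,4,0,0,0.12,-1],[165,-135,6,0,0,0.195,-1],[220,-180,8,0,0,0.195,-1],[275,-225,10,0,0,0.195,-1],[330,-270,12,0,0,0.195,-1],[375,-308,15,0,0,0.195,-1],[392,-322,16,0,0,0.195,-1],[392,-322,16,0,0,0.195,-1],[392,-322,16,0,0,0.195,-1]]' 15; python3 go.py 0.456 0.137 0.15
```

```text
time: 1.35
position: [0.4698, -0.2008, 0.2202]
tool_rot: [3.138, 0.156, -0.002]
ft_force: [-0.0, -0.2, 0.6]
grip_width: 0.998
t 1.35 pos [ 0.4698 -0.2008  0.2202] toolx 5.69 zax [-1.e-03 -3.e-04 -1.e+00] F [-0.  -0.2  0.6] w 86.86
shift mm [  19.8 -337.5   70.1] turn [0.0002 0.001  0.0015]
```

```bash
python3 -m handwheel '[[3,-55,10,0,0,0,-1],[6,-110,20,0,0,0,-1],[9,-165,30,0,0,0,-1],[12,-220,40,0,0,0,-1],[15,-275,50,0,0,0,-1],[18,-320,60,0,0,0,-1],[20,-337,70,0,0,0,-1],[20,-337,70,0,0,0,-1],[20,-337,70,0,0,0,-1]]' 15; python3 go.py 0.456 0.137 0.08; python3 - <<'E'
from h import *
s=ctrl.get_image('side');crop('side','pics/s3.png',180,50,340,200,5,s)
t=ctrl.get_image('top');crop('top','pics/t3.png',180,170,340,320,4,t)
p=np.array(ctrl.get_state()['position'])-[0,0,.014]
print(proj('side',p),proj('top',p))
E
```

```text
time: 2.48
position: [0.4575, 0.134, 0.1506]
tool_rot: [3.137, 0.148, -0.0]
ft_force: [0.1, -0.5, 0.1]
grip_width: 1.001
t 2.48 pos [0.4575 0.134  0.1506] toolx 5.4 zax [-0.e+00 -9.e-04 -1.e+00] F [ 0.1 -0.5  0.1] w 87.1
shift mm [-1.2 -3.2 70.6] turn [ 0.0009  0.0001 -0.0034]
[[246.47965114 134.25105003]] [[252.09060612 248.35613816]]
```

View pics/s3.png

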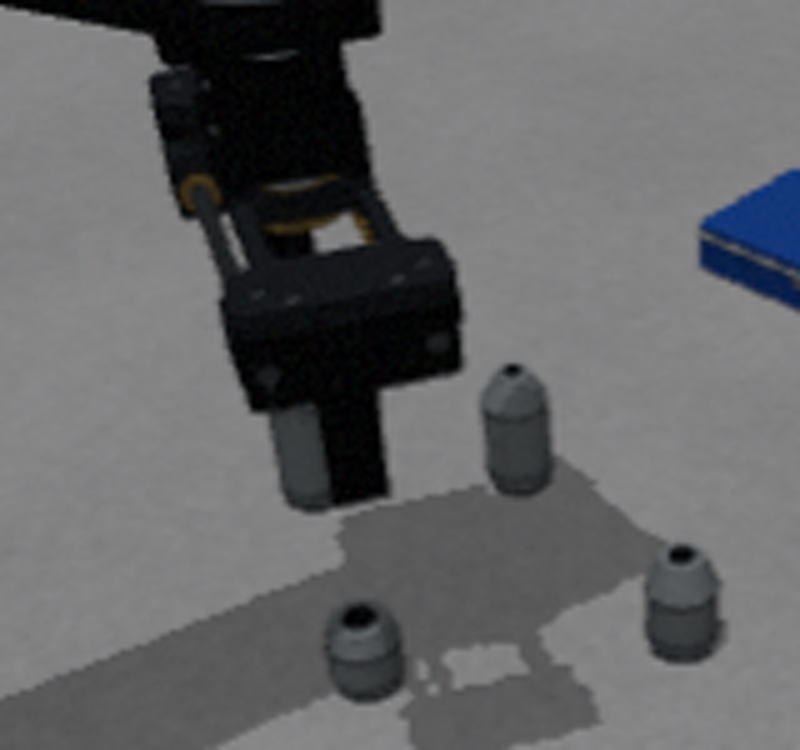

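View pics/t3.png

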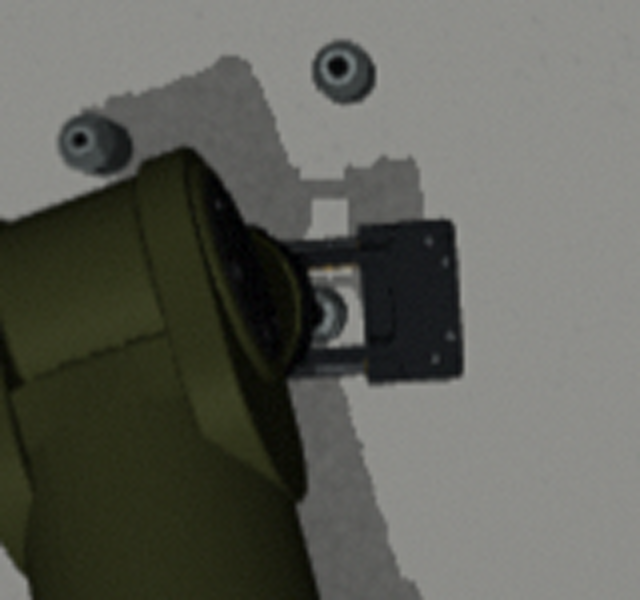

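```bash
python3 - <<'E'
from h import *
s=ctrl.get_state();p=np.array(s['position']);Q=R.from_rotvec(s['tool_rot'])
for y in(43.5,58.5):
  for x in(-9.5,9.5):
    print(x,y,((proj('side',p+Q.apply(np.array([x,y,14])/1e3))-[180,50]+.5)*5-.5).round(1))
E
python3 go.py 0.4562 0.1374 0.08
```

```text
-9.5 43.5 [[334.7 489.5]]
9.5 43.5 [[383.7 478.9]]
-9.5 58.5 [[343.4 511.9]]
9.5 58.5 [[393.1 501. ]]
t 2.58 pos [0.4576 0.1344 0.1508] toolx 5.41 zax [ 5.e-04 -8.e-04 -1.e+00] F [-0.3  0.2 -0.2] w 87.2
shift mm [-1.1 -3.2 70.8] turn [ 0.0008 -0.0004 -0.0033]
```

```bash
python3 -m handwheel '[[0,-3,25,0,0,-0.003,-1],[0,-3,50,0,0,-0.003,-1],[0,-3,71,0,0,-0.003,-1],[0,-3,71,0,0,-0.003,-1],[0,-3,71,0,0,-0.003,-1],[0,-3,71,0,0,-0.003,-1]]' 15; python3 go.py 0.4572 0.1376 0.017; python3 - <<'E'
from h import *
s=ctrl.get_image('side');crop('side','pics/s4.png',200,80,320,200,6,s)
E
```

```text
time: 3.32
position: [0.4576, 0.1393, 0.0806]
tool_rot: [3.137, 0.157, 0.003]
ft_force: [0.1, 0.1, -0.8]
grip_width: 1.005
t 3.33 pos [0.4576 0.1393 0.0806] toolx 5.74 zax [ 2.e-03 -1.e-04 -1.e+00] F [ 0.1  0.1 -0.8] w 87.47
shift mm [-0.7  1.7 63.6] turn [ 0.0003 -0.002   0.0025]
```

View pics/s4.png

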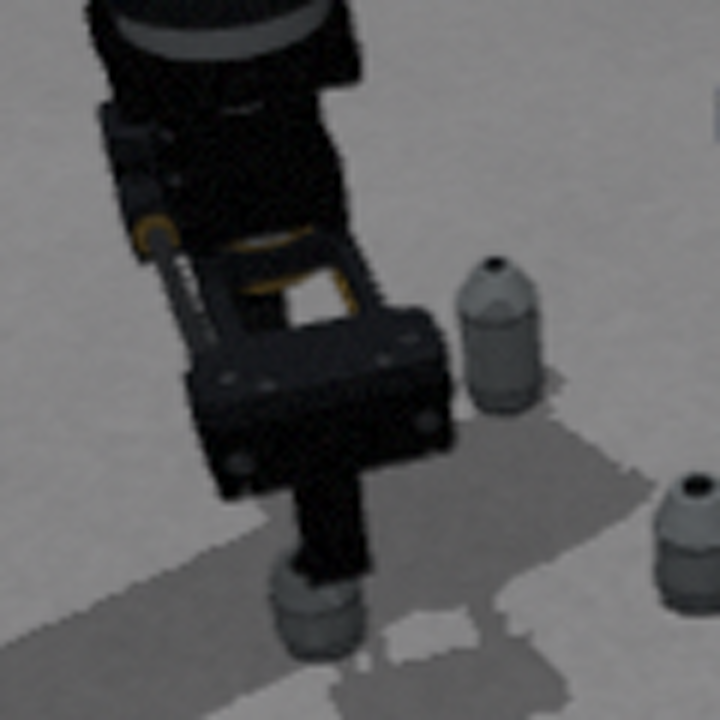

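```bash
python3 -m handwheel '[[0,1,20,0,0,0,-1],[0,1,40,0,0,0,-1],[0,1,55,0,0,0,-1],[0,1,63,0,0,0,-1],[0,1,63,0,0,0,-1],[0,1,63,0,0,0,-1],[0,1,63,0,0,0,-1]]' 15; python3 go.py 0.4572 0.1376 0.017; python3 - <<'E'
from h import *
s=ctrl.get_image('side');crop('side','pics/s5.png',200,80,320,200,6,s)
E
python3 go.py 0.4572 0.1376 0.017
```

```text
time: 4.25
position: [0.4573, 0.1385, 0.0171]
tool_rot: [3.137, 0.158, 0.002]
ft_force: [0.3, 0.4, 0.5]
grip_width: 1.004
t 4.25 pos [0.4573 0.1385 0.0171] toolx 5.77 zax [ 1.1e-03 -1.0e-04 -1.0e+00] F [0.3 0.4 0.5] w 87.34
shift mm [-0.2  0.9  0.1] turn [ 0.0002 -0.0011  0.003 ]
t 4.3 pos [0.4572 0.1385 0.017 ] toolx 5.77 zax [ 1.e-03 -1.e-04 -1.e+00] F [ 0.2 -0.2  0. ] w 87.2
shift mm [-0.1  0.9  0. ] turn [ 0.0002 -0.001   0.003 ]
```

View pics/s5.png

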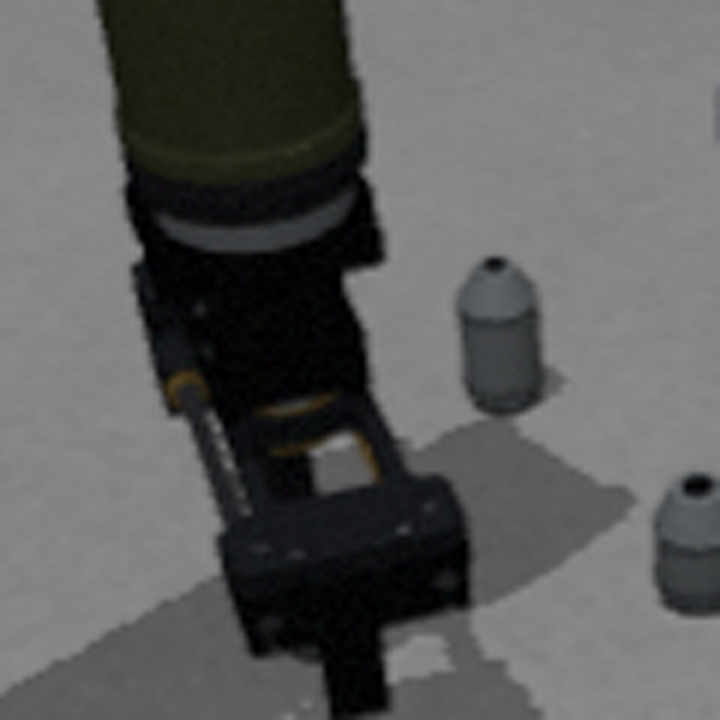

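```bash
python3 -m handwheel '[[0,0,0,0,0,0,-0.3],[0,0,0,0,0,0,0],[0,0,0,0,0,0,0.1],[0,0,0,0,0,0,0.2],[0,0,0,0,0,0,0.3],[0,0,0,0,0,0,0.5],[0,0,0,0,0,0,1],[0,0,0,0,0,0,1],[0,0,0,0,0,0,1],[0,0,0,0,0,0,1]]' 15; python3 go.py 0.4572 0.1376 0.077
```

```text
time: 5.55
position: [0.4567, 0.1384, 0.0165]
tool_rot: [3.138, 0.158, -0.0]
ft_force: [0.4, 0.6, -0.4]
grip_width: 0.389
t 5.55 pos [0.4567 0.1384 0.0165] toolx 5.77 zax [-1.e-04 -1.e-04 -1.e+00] F [ 0.4  0.6 -0.4] w 33.82
shift mm [  0.4   0.8 -60.5] turn [0.0001 0.0001 0.003 ]
```

```bash
python3 -m handwheel '[[0,0,-8,0,0,0,1],[0,0,-25,0,0,0,1],[0,0,-60,0,0,0,1],[0,0,-100,0,0,0,1],[0,0,-120,0,0,0,1],[0,0,-120,0,0,0,1],[0,0,-120,0,0,0,1]]' 20; python3 go.py 0.6321 -0.1949 0.1
```

```text
time: 6.42
position: [0.4562, 0.1382, 0.1361]
tool_rot: [3.137, 0.158, -0.001]
ft_force: [-0.3, -0.4, -1.1]
grip_width: 0.381
t 6.42 pos [0.4562 0.1382 0.1361] toolx 5.77 zax [-7.e-04 -6.e-04 -1.e+00] F [-0.3 -0.4 -1.1] w 33.18
shift mm [141.5 349.   36.2] turn [0.0005 0.0007 0.0031]
```

```bash
python3 -m handwheel '[[6,15,0,0,0,0,1],[20,50,0,0,0,0,1],[40,100,0,0,0,0,1],[60,150,0,0,0,0,1],[80,200,0,0,0,0,1],[101,250,0,0,0,0,1],[121,300,5,0,0,0,1],[135,335,15,0,0,0,1],[141,349,25,0,0,0.003,1],[141,349,36,0,0,0.003,1],[141,349,36,0,0,0.003,1],[141,349,36,0,0,0.003,1]]' 20; python3 go.py 0.6321 -0.1949 0.1;python3 - <<'E'
from h import *
s=ctrl.get_image('side');crop('side','pics/s6.png',280,160,440,310,5,s)
t=ctrl.get_image('top');crop('top','pics/t6.png',330,110,450,260,4,t)
E
python3 go.py 0.6321 -0.1949 0.1
```

```text
time: 7.92
position: [0.6322, -0.1926, 0.1011]
tool_rot: [-3.137, -0.158, -0.0]
ft_force: [0.6, 0.1, -1.1]
grip_width: 0.385
t 7.92 pos [ 0.6322 -0.1926  0.1011] toolx 5.76 zax [ 3.e-04  2.e-04 -1.e+00] F [ 0.6  0.1 -1.1] w 33.51
shift mm [-0.3  2.3  1.1] turn [-0.0002 -0.0003  0.0028]
t 8.03 pos [ 0.6325 -0.1935  0.1015] toolx 5.7 zax [ 1.1e-03 -5.0e-04 -1.0e+00] F [ 0.  -0.2 -1.7] w 33.57
shift mm [-0.5  1.4  1.5] turn [ 0.0006 -0.001   0.0018]
```

View pics/s6.png

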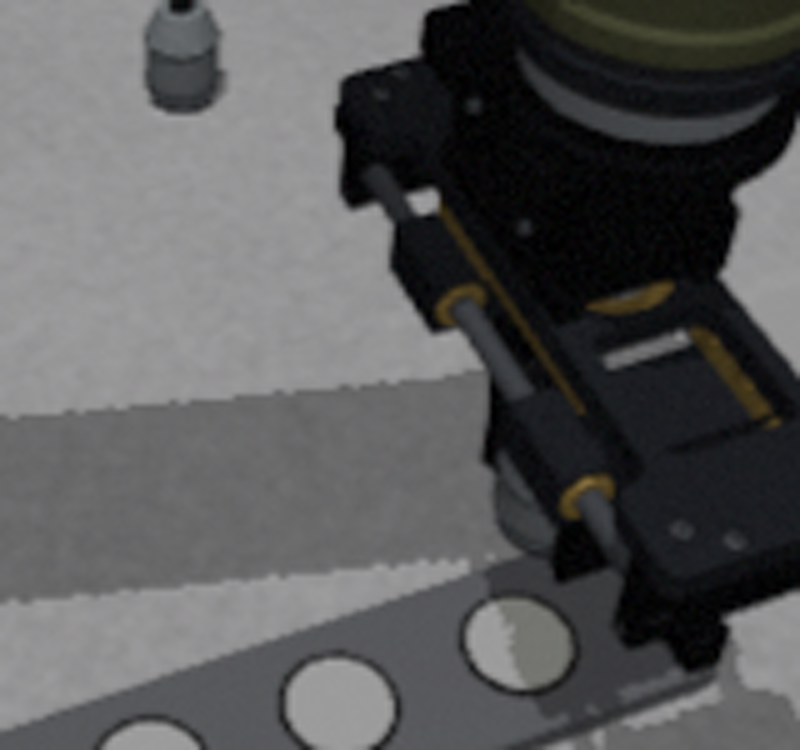

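View pics/t6.png

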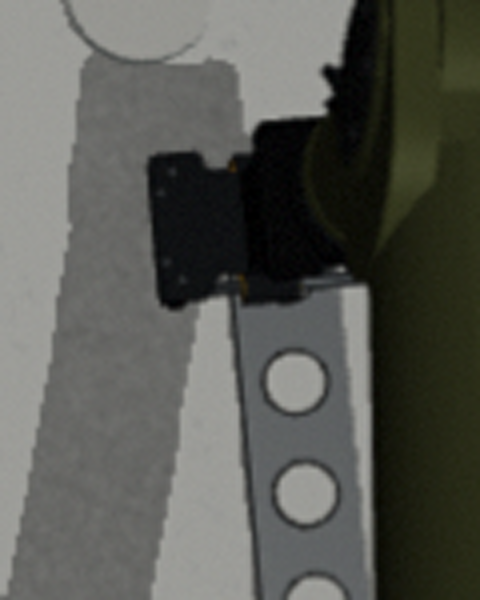

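```bash
python3 -m handwheel '[[0,1,15,0,0,0.002,1],[0,1,35,0,0,0.002,1],[0,1,50,0,0,0.002,1],[0,1,60,0,0,0.002,1],[0,1,64,0,0,0.002,1],[0,1,64,0,0,0.002,1],[0,1,64,0,0,0.002,1],[0,1,64,0,0,0.002,1]]' 20; python3 go.py 0.6321 -0.1949 0.0305;python3 - <<'E'
from h import *
s=ctrl.get_image('side');crop('side','pics/s7.png',280,200,440,350,5,s)
E
python3 go.py 0.6321 -0.1949 0.0305
```

```text
time: 9.02
position: [0.6327, -0.1958, 0.0372]
tool_rot: [3.137, 0.15, 0.002]
ft_force: [1.0, -0.8, -1.2]
grip_width: 0.388
t 9.03 pos [ 0.6327 -0.1958  0.0372] toolx 5.49 zax [ 1.e-03 -5.e-04 -1.e+00] F [ 1.  -0.8 -1.2] w 33.72
shift mm [-0.5 -0.9  6.7] turn [ 0.0006 -0.001  -0.0019]
t 9.07 pos [ 0.6326 -0.1958  0.0371] toolx 5.49 zax [ 8.e-04 -5.e-04 -1.e+00] F [ 0.1 -0.4 -1.1] w 33.28
shift mm [-0.4 -0.9  6.6] turn [ 0.0005 -0.0008 -0.0019]
```

View pics/s7.png

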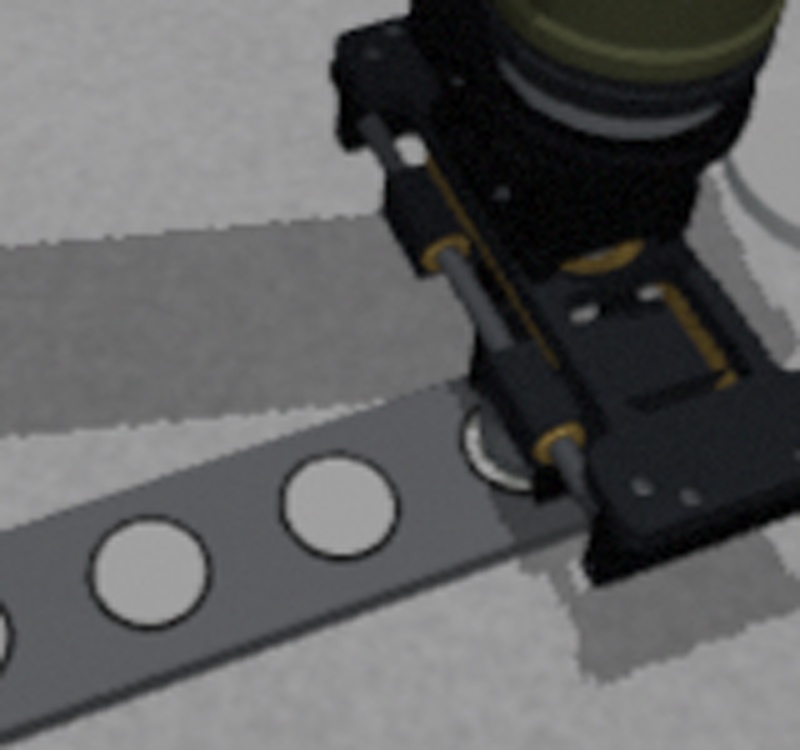

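```bash
python3 -m handwheel '[[-0.5,-1,2,0,0,-0.002,1],[-0.5,-1,4,0,0,-0.002,1],[-0.5,-1,5,0,0,-0.002,1],[-0.5,-1,5.5,0,0,-0.002,1],[-0.5,-1,6,0,0,-0.002,1],[-0.5,-1,6,0,0,-0.002,1],[-0.5,-1,6,0,0,-0.002,1]]' 20; python3 go.py 0.6321 -0.1949 0.0305
```

```text
time: 9.95
position: [0.6318, -0.1947, 0.0306]
tool_rot: [3.138, 0.154, 0.0]
ft_force: [0.0, -0.2, -1.3]
grip_width: 0.385
t 9.95 pos [ 0.6318 -0.1947  0.0306] toolx 5.61 zax [ 1.e-04 -1.e-04 -1.e+00] F [ 0.  -0.2 -1.3] w 33.54
shift mm [0.3 0.2 0.1] turn [ 0.0001 -0.0001  0.0001]
```

```bash
python3 -m handwheel '[[0,0,0.3,0,0,0,1],[0,0,0.6,0,0,0,1],[0,0,0.8,0,0,0,1],[0,0,0.8,0,0,0,1],[0,0,0.8,0,0,0,1]]' 20; python3 go.py 0.6321 -0.1949 0.0305
```

```text
time: 10.58
position: [0.6318, -0.1947, 0.0305]
tool_rot: [3.137, 0.154, 0.0]
ft_force: [-3.0, 0.1, 5.7]
grip_width: 0.382
t 10.57 pos [ 0.6318 -0.1947  0.0305] toolx 5.6 zax [ 1.e-04 -4.e-04 -1.e+00] F [-3.   0.1  5.7] w 33.27
shift mm [0.3 0.2 0. ] turn [ 0.0004 -0.0001  0.0001]
```

```bash
python3 -m handwheel '[[0,0,-0.4,0,0,0,1],[0,0,-0.4,0,0,0,0.2],[0,0,-0.4,0,0,0,0.1],[0,0,-0.4,0,0,0,-0.1],[0,0,-0.4,0,0,0,-0.4],[0,0,-0.4,0,0,0,-0.6],[0,0,-10,0,0,0,-0.6],[0,0,-30,0,0,0,-0.6],[0,0,-80,0,0,0,-0.6],[0,0,-130,0,0,0,-1],[0,0,-130,0,0,0,-1]]' 20; python3 go.py 0.6002 0.1251 0.15
```

```text
time: 11.95
position: [0.6353, -0.1949, 0.1672]
tool_rot: [3.134, 0.154, 0.017]
ft_force: [0.0, 0.6, 0.3]
grip_width: 0.943
t 11.95 pos [ 0.6353 -0.1949  0.1672] toolx 5.62 zax [ 0.011  -0.0036 -0.9999] F [0.  0.6 0.3] w 82.04
shift mm [  -3.8 -322.    15.6] turn [ 0.0047 -0.0106  0.0003]
```

Now towards objective 2, then look at the placing of objective 1.

```bash
python3 -m handwheel '[[0,-40,0,0,0,0,-1],[0,-90,0,0,0,0,-1],[0,-140,0,0,0,0,-1],[0,-190,0,0,0,0,-1],[0,-240,0,0,0,0,-1],[-2,-290,5,0,0,0,-1],[-3,-315,10,0,0,0,-1],[-3,-322,15,0,0,0,-1],[-3,-322,15,0,0,0,-1],[-3,-322,15,0,0,0,-1]]' 20; python3 go.py 0.6002 0.1251 0.15;python3 - <<'E'
from h import *
s=ctrl.get_image('side');crop('side','pics/s8.png',320,240,440,330,6,s)
t=ctrl.get_image('top');crop('top','pics/t8.png',370,135,440,235,6,t)
E
python3 go.py 0.6002 0.1251 0.07
```

```text
time: 13.2
position: [0.5978, 0.1233, 0.1447]
tool_rot: [3.137, 0.149, 0.0]
ft_force: [0.3, -0.2, 0.1]
grip_width: 0.998
t 13.2 pos [0.5978 0.1233 0.1447] toolx 5.44 zax [ 1.0e-04 -1.1e-03 -1.0e+00] F [ 0.3 -0.2  0.1] w 86.84
shift mm [ 2.5 -1.6 -5.3] turn [ 0.0011  0.     -0.0027]
t 13.3 pos [0.5978 0.1237 0.1448] toolx 5.45 zax [ 2.e-04 -6.e-04 -1.e+00] F [-0.5  0.3 -0.1] w 87.44
shift mm [ 2.5 -1.2 74.8] turn [ 0.0006 -0.0002 -0.0026]
```

View pics/s8.png

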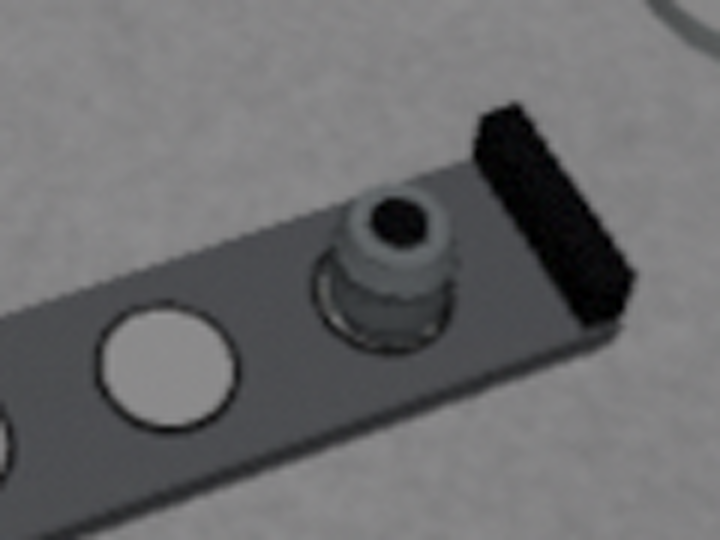

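View pics/t8.png

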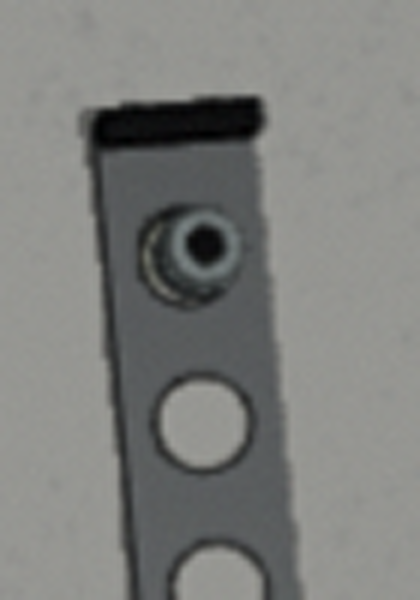

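```bash
python3 - <<'E'
from h import *
from m import o,MT,MS
a=unproj('top',o((205,244),6,370,135),.05)[0];b=unproj('side',o((399,222),6,320,240),.05)[0]
print('top',(a-MT[0])*1e3,'side',(b-MS[0])*1e3)
E
```

```text
1 [[0.4577 0.1378 0.036 ]] [[0.4546 0.1369 0.036 ]]
2 [[0.6002 0.1251 0.05  ]] [[0.5959 0.1245 0.05  ]]
3 [[0.5533 0.2695 0.064 ]] [[0.5497 0.2666 0.064 ]]
4 [[0.4511 0.2842 0.078 ]] [[0.4485 0.2817 0.078 ]]
[[ 0.6321 -0.1949  0.014 ]
 [ 0.5667 -0.2012  0.014 ]
 [ 0.5014 -0.2075  0.014 ]
 [ 0.4356 -0.2139  0.014 ]] [[ 0.6291 -0.1948  0.014 ]
 [ 0.5632 -0.2011  0.014 ]
 [ 0.4977 -0.2077  0.014 ]
 [ 0.4329 -0.2145  0.014 ]]
[0.06573286 0.06559677 0.06610889] -174.47890113166991
[0.06618251 0.06581219 0.06519608] -174.26464730679544
top [ 0.15505626 -0.1642709  36.        ] side [-0.66833588 -0.79175763 36.        ]
```

```bash
python3 -m handwheel '[[2.5,-1,30,0,0,-0.003,-1],[2.5,-1,55,0,0,-0.003,-1],[2.5,-1,70,0,0,-0.003,-1],[2.5,-1,70,0,0,-0.003,-1],[2.5,-1,70,0,0,-0.003,-1],[2.5,-1,70,0,0,-0.003,-1],[2.5,-1,70,0,0,-0.003,-1]]' 20; python3 go.py 0.6002 0.1251 0.019
```

```text
time: 14.18
position: [0.6001, 0.1268, 0.0755]
tool_rot: [3.137, 0.158, 0.002]
ft_force: [-0.2, -0.2, -0.8]
grip_width: 1.003
t 14.18 pos [0.6001 0.1268 0.0755] toolx 5.78 zax [ 1.2e-03 -1.0e-04 -1.0e+00] F [-0.2 -0.2 -0.8] w 87.22
shift mm [-0.1  1.7 56.5] turn [ 0.0002 -0.0012  0.0031]
```

```bash
python3 -m handwheel '[[0,1.5,15,0,0,0.003,-1],[0,1.5,35,0,0,0.003,-1],[0,1.5,50,0,0,0.003,-1],[0,1.5,56,0,0,0.003,-1],[0,1.5,56,0,0,0.003,-0.4],[0,1.5,56,0,0,0.003,0],[0,1.5,56,0,0,0.003,0.1],[0,1.5,56,0,0,0.003,0.2],[0,1.5,56,0,0,0.003,0.3],[0,1.5,56,0,0,0.003,0.6],[0,1.5,56,0,0,0.003,1],[0,1.5,56,0,0,0.003,1]]' 15; python3 go.py 0.6002 0.1251 0.019
```

```text
time: 15.68
position: [0.5998, 0.1253, 0.0188]
tool_rot: [3.138, 0.154, 0.0]
ft_force: [-0.4, 0.5, 0.6]
grip_width: 0.387
t 15.68 pos [0.5998 0.1253 0.0188] toolx 5.61 zax [ 1.e-04 -0.e+00 -1.e+00] F [-0.4  0.5  0.6] w 33.63
shift mm [ 0.4  0.2 -0.2] turn [ 0.     -0.0001  0.0001]
```

```bash
python3 -m handwheel '[[0,0,-8,0,0,0,1],[0,0,-25,0,0,0,1],[0,0,-60,0,0,0,1],[0,0,-100,0,0,0,1],[0,0,-120,0,0,0,1],[0,0,-120,0,0,0,1],[0,0,-120,0,0,0,1]]' 20; python3 go.py 0.5665 -0.201 0.1
```

```text
time: 16.55
position: [0.5988, 0.1248, 0.1372]
tool_rot: [3.137, 0.153, -0.004]
ft_force: [0.8, 0.7, -1.6]
grip_width: 0.385
t 16.55 pos [0.5988 0.1248 0.1372] toolx 5.6 zax [-2.4e-03 -7.0e-04 -1.0e+00] F [ 0.8  0.7 -1.6] w 33.51
shift mm [-63.9 321.1  37.5] turn [ 0.0005  0.0024 -0.    ]
```

```bash
python3 -m handwheel '[[-3,15,0,0,0,0,1],[-9,45,0,0,0,0,1],[-18,90,0,0,0,0,1],[-27,135,0,0,0,0,1],[-36,180,0,0,0,0,1],[-45,225,0,0,0,0,1],[-54,270,5,0,0,0,1],[-61,305,15,0,0,0,1],[-64,321,25,0,0,0,1],[-64,321,37,0,0,0,1],[-64,321,37,0,0,0,1],[-64,321,37,0,0,0,1]]' 20; python3 -m handwheel '[[0,0,0,0,0,0,1],[0,0,0,0,0,0,1],[0,0,0,0,0,0,1]]' 20; python3 go.py 0.5665 -0.201 0.04
```

```text
time: 18.05
position: [0.5681, -0.1982, 0.1019]
tool_rot: [-3.137, -0.159, -0.001]
ft_force: [-0.2, -0.0, -0.9]
grip_width: 0.385
time: 18.42
position: [0.5676, -0.2004, 0.102]
tool_rot: [3.137, 0.154, 0.001]
ft_force: [0.3, -0.3, -0.9]
grip_width: 0.38
t 18.43 pos [ 0.5676 -0.2004  0.102 ] toolx 5.61 zax [ 4.e-04 -3.e-04 -1.e+00] F [ 0.3 -0.3 -0.9] w 33.05
shift mm [-1.2  0.4 62. ] turn [ 0.0004 -0.0003  0.0002]
```

```bash
python3 -m handwheel '[[-1,0.5,15,0,0,0,1],[-1,0.5,35,0,0,0,1],[-1,0.5,50,0,0,0,1],[-1,0.5,60,0,0,0,1],[-1,0.5,62,0,0,0,1],[-1,0.5,62,0,0,0,1],[-1,0.5,62,0,0,0,1],[-1,0.5,62,0,0,0,1],[-1,0.5,62,0,0,0,1]]' 20; python3 go.py 0.5665 -0.201 0.033
```

```text
time: 19.55
position: [0.5667, -0.2012, 0.0401]
tool_rot: [3.137, 0.154, 0.001]
ft_force: [-0.4, 0.2, -1.8]
grip_width: 0.385
t 19.55 pos [ 0.5667 -0.2012  0.0401] toolx 5.61 zax [ 5.e-04 -4.e-04 -1.e+00] F [-0.4  0.2 -1.8] w 33.46
shift mm [-0.2 -0.2  7.1] turn [ 0.0005 -0.0005  0.0001]
```

```bash
python3 -m handwheel '[[0,0,2,0,0,0,1],[0,0,4,0,0,0,1],[0,0,5.5,0,0,0,1],[0,0,6.3,0,0,0,1],[0,0,6.8,0,0,0,1],[0,0,6.8,0,0,0,1],[0,0,6.8,0,0,0,1],[0,0,6.8,0,0,0,1]]' 20; python3 go.py 0.5665 -0.201 0.033
```

```text
time: 20.55
position: [0.5665, -0.2011, 0.033]
tool_rot: [3.138, 0.153, 0.0]
ft_force: [-0.8, 0.3, -1.6]
grip_width: 0.384
t 20.55 pos [ 0.5665 -0.2011  0.033 ] toolx 5.6 zax [ 1.e-04 -1.e-04 -1.e+00] F [-0.8  0.3 -1.6] w 33.45
shift mm [-0.  -0.1 -0. ] turn [ 0.0001 -0.      0.    ]
```

```bash
python3 -m handwheel '[[0,0,0.3,0,0,0,1],[0,0,0.5,0,0,0,1],[0,0,0.5,0,0,0,1],[0,0,0.5,0,0,0,1]]' 20; python3 go.py 0.5665 -0.201 0.0328
```

```text
time: 21.05
position: [0.5666, -0.2011, 0.0328]
tool_rot: [3.138, 0.154, 0.0]
ft_force: [-1.2, 1.0, 3.0]
grip_width: 0.385
t 21.05 pos [ 0.5666 -0.2011  0.0328] toolx 5.6 zax [ 1.e-04 -3.e-04 -1.e+00] F [-1.2  1.   3. ] w 33.51
shift mm [-0.  -0.1 -0. ] turn [ 0.0003 -0.      0.0001]
```

```bash
python3 -m handwheel '[[0,0,-0.2,0,0,0,1],[0,0,-0.2,0,0,0,0.2],[0,0,-0.2,0,0,0,0.1],[0,0,-0.2,0,0,0,-0.1],[0,0,-0.2,0,0,0,-0.4],[0,0,-0.2,0,0,0,-0.6],[0,0,-10,0,0,0,-0.6],[0,0,-30,0,0,0,-0.6],[0,0,-70,0,0,0,-0.6],[0,0,-110,0,0,0,-1],[0,0,-120,0,0,0,-1],[0,0,-120,0,0,0,-1]]' 20; python3 go.py 0.5533 0.2695 0.15
```

```text
time: 22.55
position: [0.567, -0.2013, 0.1537]
tool_rot: [3.136, 0.153, 0.003]
ft_force: [0.7, 0.8, -0.6]
grip_width: 0.984
t 22.55 pos [ 0.567  -0.2013  0.1537] toolx 5.6 zax [ 0.0018 -0.0013 -1.    ] F [ 0.7  0.8 -0.6] w 85.63
shift mm [  32.3 -469.9    3.1] turn [ 0.0014 -0.0017 -0.    ]
```

```bash
python3 -m handwheel '[[2,-25,0,0,0,0,-1],[5,-75,0,0,0,0,-1],[8,-125,0,0,0,0,-1],[11,-175,0,0,0,0,-1],[15,-225,0,0,0,0,-1],[18,-275,0,0,0,0,-1],[22,-325,0,0,0,0,-1],[25,-375,0,0,0,0,-1],[28,-425,0,0,0,0,-1],[31,-455,2,0,0,0,-1],[32,-470,3,0,0,0,-1],[32,-470,3,0,0,0,-1]]' 20; python3 -m handwheel '[[0,0,0,0,0,0,-1],[0,0,0,0,0,0,-1],[0,0,0,0,0,0,-1]]' 20;python3 - <<'E'
from h import *
s=ctrl.get_image('side');crop('side','pics/s9.png',280,240,440,360,5,s)
t=ctrl.get_image('top');crop('top','pics/t9.png',370,135,440,235,6,t)
E
python3 go.py 0.5533 0.2695 0.09
```

```text
time: 24.05
position: [0.5516, 0.27, 0.1483]
tool_rot: [3.137, 0.156, -0.003]
ft_force: [-0.3, -0.0, -0.9]
grip_width: 1.001
time: 24.42
position: [0.5529, 0.2687, 0.1495]
tool_rot: [3.137, 0.151, 0.0]
ft_force: [1.5, -0.8, -0.3]
grip_width: 1.001
t 24.52 pos [0.5527 0.2692 0.1496] toolx 5.55 zax [ 3.e-04 -3.e-04 -1.e+00] F [-0.4  0.6  0. ] w 87.19
shift mm [ 0.6 -0.3 59.6] turn [ 0.0003 -0.0003 -0.0008]
```

View pics/s9.png

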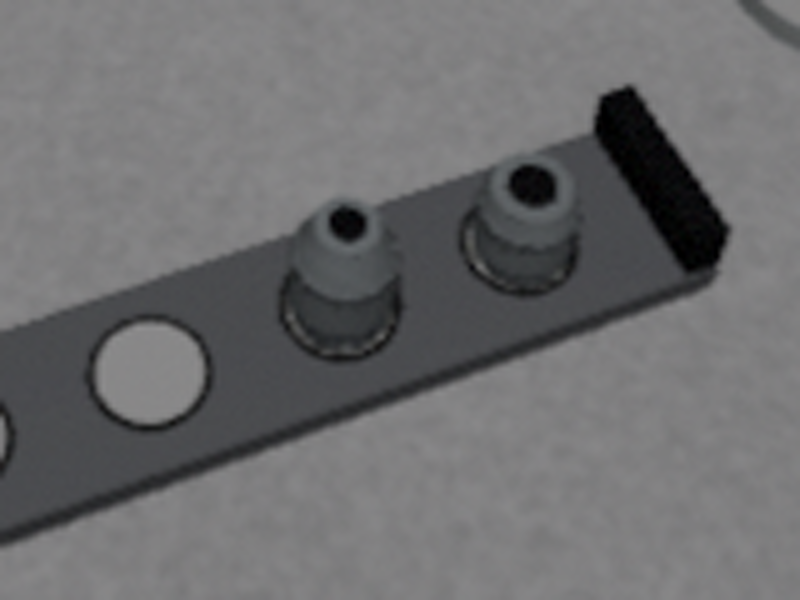

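View pics/t9.png

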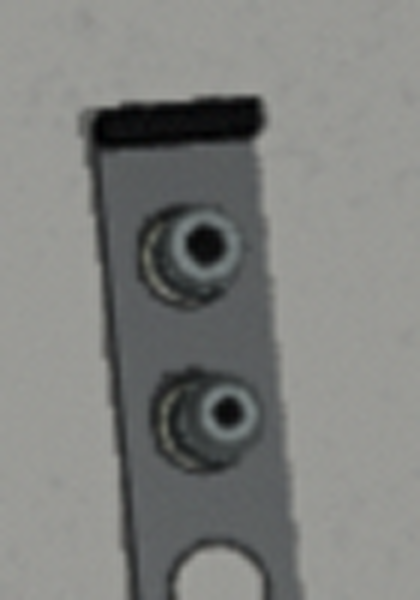

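```bash
python3 - <<'E' | tail -2
from h import *
from m import o,MT,MS
for i,z,t,s in((0,.05,(205,244),(532,184)),(1,.064,(228,411),(347,222))):
  a=unproj('top',o(t,6,370,135),z)[0];b=unproj('side',o(s,5,280,240),z)[0]
  print(i+1,'top',((a-MT[i])*1e3).round(1),'side',((b-MS[i])*1e3).round(1))
E
python3 -m handwheel '[[0.5,0,20,0,0,0,-1],[0.5,0,40,0,0,0,-1],[0.5,0,55,0,0,0,-1],[0.5,0,60,0,0,0,-1],[0.5,0,60,0,0,0,-1],[0.5,0,60,0,0,0,-1],[0.5,0,60,0,0,0,-1]]' 20; python3 go.py 0.5533 0.2695 0.026
```

```text
1 top [ 0.2 -0.2 36. ] side [-0.7 -0.4 36. ]
2 top [ 0.2 -0.5 50. ] side [-0.1 -0.3 50. ]
time: 25.4
position: [0.5534, 0.2701, 0.0901]
tool_rot: [-3.138, -0.154, -0.002]
ft_force: [-0.4, -0.7, -0.5]
grip_width: 0.997
t 25.4 pos [0.5534 0.2701 0.0901] toolx 5.6 zax [ 1.1e-03  3.0e-04 -1.0e+00] F [-0.4 -0.7 -0.5] w 86.76
shift mm [-0.2  0.6 64.1] turn [-0.0002 -0.0012  0.0001]
```

```bash
python3 -m handwheel '[[0,0.5,20,0,0,0,-1],[0,0.5,40,0,0,0,-1],[0,0.5,55,0,0,0,-1],[0,0.5,63,0,0,0,-1],[0,0.5,63,0,0,0,-0.4],[0,0.5,63,0,0,0,0],[0,0.5,63,0,0,0,0.1],[0,0.5,63,0,0,0,0.2],[0,0.5,63,0,0,0,0.3],[0,0.5,63,0,0,0,0.6],[0,0.5,63,0,0,0,1],[0,0.5,63,0,0,0,1]]' 15; python3 go.py 0.5533 0.2695 0.026
```

```text
time: 26.9
position: [0.553, 0.2695, 0.0265]
tool_rot: [-3.138, -0.154, -0.0]
ft_force: [0.3, 0.1, 0.5]
grip_width: 0.386
t 26.9 pos [0.553  0.2695 0.0265] toolx 5.61 zax [ 1.e-04  1.e-04 -1.e+00] F [0.3 0.1 0.5] w 33.58
shift mm [ 0.3 -0.   0.5] turn [-0.     -0.0001  0.0002]
```

```bash
python3 -m handwheel '[[0,0,-8,0,0,0,1],[0,0,-25,0,0,0,1],[0,0,-60,0,0,0,1],[0,0,-100,0,0,0,1],[0,0,-120,0,0,0,1],[0,0,-120,0,0,0,1],[0,0,-120,0,0,0,1]]' 20; python3 go.py 0.5011 -0.2072 0.12
```

```text
time: 27.78
position: [0.5522, 0.2686, 0.1449]
tool_rot: [3.137, 0.153, -0.003]
ft_force: [-0.2, -0.7, -2.1]
grip_width: 0.386
t 27.77 pos [0.5522 0.2686 0.1449] toolx 5.59 zax [-0.0021 -0.0013 -1.    ] F [-0.2 -0.7 -2.1] w 33.61
shift mm [-97.2 468.5  25.7] turn [ 0.0011  0.0023 -0.0001]
```

```bash
python3 -m handwheel '[[-4,20,0,0,0,0,1],[-12,60,0,0,0,0,1],[-22,105,0,0,0,0,1],[-32,155,0,0,0,0,1],[-43,205,0,0,0,0,1],[-53,255,0,0,0,0,1],[-64,305,0,0,0,0,1],[-74,355,0,0,0,0,1],[-84,405,5,0,0,0,1],[-92,443,10,0,0,0,1],[-96,463,20,0,0,0,1],[-97,468,26,0,0,0,1]]' 20; python3 -m handwheel '[[0,0,0,0,0,0,1],[0,0,0,0,0,0,1],[0,0,0,0,0,0,1],[0,0,0,0,0,0,1],[0,0,0,0,0,0,1]]' 20; python3 go.py 0.5011 -0.2072 0.048
```

```text
time: 29.28
position: [0.5011, -0.206, 0.1185]
tool_rot: [-3.136, -0.151, 0.004]
ft_force: [0.3, 0.5, -1.8]
grip_width: 0.384
time: 29.9
position: [0.5023, -0.2057, 0.1206]
tool_rot: [3.137, 0.154, 0.0]
ft_force: [0.3, -0.3, -0.6]
grip_width: 0.385
t 29.9 pos [ 0.5023 -0.2057  0.1206] toolx 5.62 zax [ 2.e-04 -3.e-04 -1.e+00] F [ 0.3 -0.3 -0.6] w 33.5
shift mm [-1.3  1.3 72.6] turn [ 0.0003 -0.0002  0.0004]
```

```bash
python3 -m handwheel '[[-1.2,1.3,20,0,0,0,1],[-1.2,1.3,40,0,0,0,1],[-1.2,1.3,58,0,0,0,1],[-1.2,1.3,68,0,0,0,1],[-1.2,1.3,72,0,0,0,1],[-1.2,1.3,72,0,0,0,1],[-1.2,1.3,72,0,0,0,1],[-1.2,1.3,72,0,0,0,1],[-1.2,1.3,72,0,0,0,1],[-1.2,1.3,72,0,0,0,1]]' 20; python3 go.py 0.5011 -0.2072 0.0405
```

```text
time: 31.15
position: [0.5011, -0.2073, 0.0486]
tool_rot: [3.138, 0.154, 0.0]
ft_force: [0.3, -0.3, -0.9]
grip_width: 0.384
t 31.15 pos [ 0.5011 -0.2073  0.0486] toolx 5.6 zax [ 2.e-04 -2.e-04 -1.e+00] F [ 0.3 -0.3 -0.9] w 33.37
shift mm [-0.  -0.2  8.1] turn [ 0.0003 -0.0001  0.0001]
```

```bash
python3 -m handwheel '[[0,0,3,0,0,0,1],[0,0,5,0,0,0,1],[0,0,6.5,0,0,0,1],[0,0,7.2,0,0,0,1],[0,0,7.8,0,0,0,1],[0,0,7.8,0,0,0,1],[0,0,7.8,0,0,0,1],[0,0,7.8,0,0,0,1]]' 20; python3 go.py 0.5011 -0.2072 0.0405
```

```text
time: 32.15
position: [0.5011, -0.2073, 0.0407]
tool_rot: [3.138, 0.154, 0.0]
ft_force: [0.9, -0.2, -1.0]
grip_width: 0.383
t 32.15 pos [ 0.5011 -0.2073  0.0407] toolx 5.6 zax [ 1.e-04 -2.e-04 -1.e+00] F [ 0.9 -0.2 -1. ] w 33.35
shift mm [-0.  -0.1  0.2] turn [ 0.0002 -0.0001  0.    ]
```

```bash
python3 -m handwheel '[[0,0,0.3,0,0,0,1],[0,0,0.5,0,0,0,1],[0,0,0.5,0,0,0,1],[0,0,0.5,0,0,0,1]]' 20; python3 go.py 0.5011 -0.2072 0.0405
```

```text
time: 32.65
position: [0.5011, -0.2073, 0.0404]
tool_rot: [3.138, 0.154, -0.0]
ft_force: [-1.3, 1.2, 2.9]
grip_width: 0.385
t 32.65 pos [ 0.5011 -0.2073  0.0404] toolx 5.61 zax [-0.e+00 -3.e-04 -1.e+00] F [-1.3  1.2  2.9] w 33.46
shift mm [-0.  -0.1 -0.1] turn [0.0003 0.     0.0001]
```

```bash
python3 -m handwheel '[[0,0,-0.2,0,0,0,1],[0,0,-0.2,0,0,0,0.2],[0,0,-0.2,0,0,0,0.1],[0,0,-0.2,0,0,0,-0.1],[0,0,-0.2,0,0,0,-0.4],[0,0,-0.2,0,0,0,-0.6],[0,0,-10,0,0,0,-0.6],[0,0,-30,0,0,0,-0.6],[0,0,-70,0,0,0,-0.6],[0,0,-110,0,0,0,-1],[0,0,-120,0,0,0,-1],[0,0,-120,0,0,0,-1]]' 20; python3 go.py 0.4511 0.2842 0.16
```

```text
time: 34.15
position: [0.5013, -0.2075, 0.1609]
tool_rot: [3.137, 0.153, 0.002]
ft_force: [0.4, 1.3, -0.6]
grip_width: 0.982
t 34.15 pos [ 0.5013 -0.2075  0.1609] toolx 5.6 zax [ 0.0012 -0.0011 -1.    ] F [ 0.4  1.3 -0.6] w 85.45
shift mm [-2.000e+00 -4.942e+02  3.000e-01] turn [ 0.0012 -0.001  -0.    ]
```

```bash
python3 -m handwheel '[[0,-25,0,0,0,0,-1],[0,-75,0,0,0,0,-1],[0,-125,0,0,0,0,-1],[0,-175,0,0,0,0,-1],[-1,-225,0,0,0,0,-1],[-1,-275,0,0,0,0,-1],[-1,-330,0,0,0,0,-1],[-2,-385,0,0,0,0,-1],[-2,-435,0,0,0,0,-1],[-2,-475,0,0,0,0,-1],[-2,-494,0,0,0,0,-1],[-2,-494,0,0,0,0,-1]]' 20; python3 -m handwheel '[[0,0,0,0,0,0,-1],[0,0,0,0,0,0,-1],[0,0,0,0,0,0,-1],[0,0,0,0,0,0,-1]]' 20;python3 - <<'E'
from h import *
s=ctrl.get_image('side');crop('side','pics/s10.png',240,240,440,360,4,s)
t=ctrl.get_image('top');crop('top','pics/t10.png',370,135,450,285,4,t)
E
python3 go.py 0.4511 0.2842 0.1
```

```text
time: 35.65
position: [0.448, 0.2864, 0.1589]
tool_rot: [-3.137, -0.162, 0.005]
ft_force: [-0.8, 0.6, -0.0]
grip_width: 1.004
time: 36.15
position: [0.4511, 0.2836, 0.1602]
tool_rot: [3.138, 0.152, 0.0]
ft_force: [0.8, 0.2, -0.7]
grip_width: 1.0
t 36.25 pos [0.451  0.2839 0.1602] toolx 5.57 zax [ 1.e-04 -2.e-04 -1.e+00] F [-0.2  0.1  0.5] w 86.88
shift mm [ 0.1 -0.3 60.2] turn [ 0.0002 -0.0001 -0.0005]
```

View pics/s10.png

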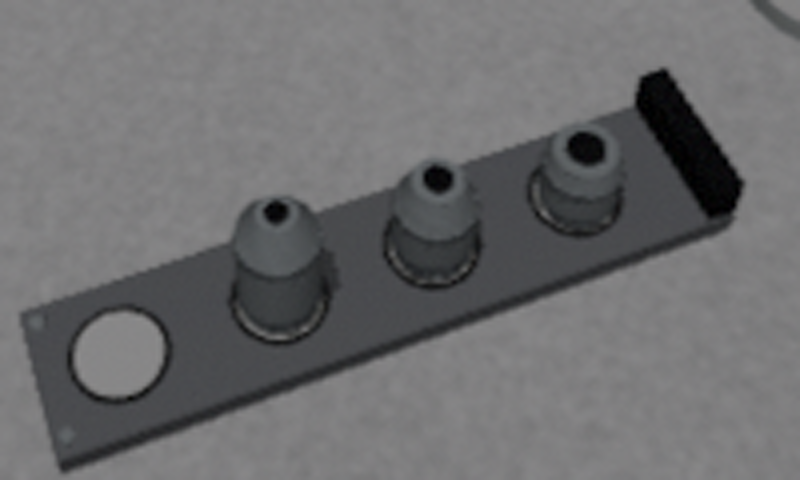

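View pics/t10.png

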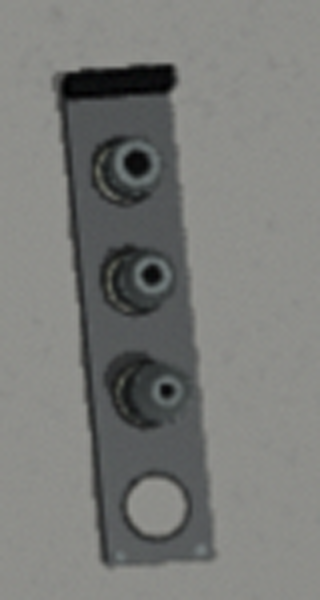

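O3 stands centred on mark 3 (side view crop, disc at about (280,300)). Now objective 4.

```bash
python3 -m handwheel '[[0,0,20,0,0,0,-1],[0,0,40,0,0,0,-1],[0,0,55,0,0,0,-1],[0,0,60,0,0,0,-1],[0,0,60,0,0,0,-1],[0,0,60,0,0,0,-1],[0,0,60,0,0,0,-1]]' 20; python3 go.py 0.4511 0.2842 0.032
```

```text
time: 37.12
position: [0.4513, 0.2844, 0.1007]
tool_rot: [-3.138, -0.153, -0.002]
ft_force: [-0.8, -0.8, -0.0]
grip_width: 1.0
t 37.12 pos [0.4513 0.2844 0.1007] toolx 5.6 zax [ 1.1e-03  3.0e-04 -1.0e+00] F [-0.8 -0.8 -0. ] w 86.97
shift mm [-0.3  0.2 68.7] turn [-0.0002 -0.0011 -0.    ]
```

```bash
python3 -m handwheel '[[0,0,20,0,0,0,-1],[0,0,40,0,0,0,-1],[0,0,58,0,0,0,-1],[0,0,68,0,0,0,-1],[0,0,68,0,0,0,-0.4],[0,0,68,0,0,0,0],[0,0,68,0,0,0,0.1],[0,0,68,0,0,0,0.2],[0,0,68,0,0,0,0.3],[0,0,68,0,0,0,0.6],[0,0,68,0,0,0,1],[0,0,68,0,0,0,1]]' 15; python3 go.py 0.4511 0.2842 0.032
```

```text
time: 38.62
position: [0.451, 0.2843, 0.0323]
tool_rot: [-3.138, -0.154, -0.0]
ft_force: [0.9, 0.4, -0.2]
grip_width: 0.388
t 38.62 pos [0.451  0.2843 0.0323] toolx 5.61 zax [ 3.e-04  2.e-04 -1.e+00] F [ 0.9  0.4 -0.2] w 33.76
shift mm [0.1 0.2 0.3] turn [-0.0002 -0.0003  0.0001]
```

```bash
python3 -m handwheel '[[0,0,-8,0,0,0,1],[0,0,-25,0,0,0,1],[0,0,-60,0,0,0,1],[0,0,-100,0,0,0,1],[0,0,-125,0,0,0,1],[0,0,-125,0,0,0,1],[0,0,-125,0,0,0,1],[0,0,-125,0,0,0,1]]' 20; python3 go.py 0.4355 -0.2137 0.13
```

```text
time: 39.62
position: [0.45, 0.2836, 0.1558]
tool_rot: [3.137, 0.154, -0.004]
ft_force: [0.6, 0.6, -2.4]
grip_width: 0.386
t 39.62 pos [0.45   0.2836 0.1558] toolx 5.61 zax [-0.0023 -0.001  -1.    ] F [ 0.6  0.6 -2.4] w 33.59
shift mm [-63.  493.5  26.3] turn [0.0008 0.0024 0.0002]
```

```bash
python3 -m handwheel '[[5,20,0,0,0,0,1],[8,60,0,0,0,0,1],[5,110,0,0,0,0,1],[0,160,0,0,0,0,1],[-5,210,0,0,0,0,1],[-10,260,0,0,0,0,1],[-20,315,0,0,0,0,1],[-32,370,0,0,0,0,1],[-45,420,5,0,0,0,1],[-55,460,12,0,0,0,1],[-61,485,20,0,0,0,1],[-63,493,26,0,0,0,1]]' 20; python3 -m handwheel '[[0,0,0,0,0,0,1],[0,0,0,0,0,0,1],[0,0,0,0,0,0,1],[0,0,0,0,0,0,1],[0,0,0,0,0,0,1]]' 20; python3 go.py 0.4355 -0.2137 0.054
```

```text
time: 41.12
position: [0.4352, -0.2138, 0.1297]
tool_rot: [-3.137, -0.149, 0.003]
ft_force: [0.4, 0.7, -1.7]
grip_width: 0.386
time: 41.75
position: [0.4365, -0.2125, 0.1314]
tool_rot: [3.137, 0.154, 0.0]
ft_force: [-0.0, -0.3, -1.7]
grip_width: 0.387
t 41.75 pos [ 0.4365 -0.2125  0.1314] toolx 5.63 zax [ 3.e-04 -4.e-04 -1.e+00] F [-0.  -0.3 -1.7] w 33.63
shift mm [-1.1  1.1 77.4] turn [ 0.0004 -0.0002  0.0005]
```

```bash
python3 -m handwheel '[[-1.1,1.1,20,0,0,0,1],[-1.1,1.1,42,0,0,0,1],[-1.1,1.1,62,0,0,0,1],[-1.1,1.1,72,0,0,0,1],[-1.1,1.1,77,0,0,0,1],[-1.1,1.1,77,0,0,0,1],[-1.1,1.1,77,0,0,0,1],[-1.1,1.1,77,0,0,0,1],[-1.1,1.1,77,0,0,0,1],[-1.1,1.1,77,0,0,0,1]]' 20; python3 go.py 0.4355 -0.2137 0.0463
```

```text
time: 43.0
position: [0.4354, -0.2139, 0.0543]
tool_rot: [3.138, 0.154, 0.0]
ft_force: [0.2, -0.5, -1.3]
grip_width: 0.383
t 43.0 pos [ 0.4354 -0.2139  0.0543] toolx 5.6 zax [ 1.e-04 -3.e-04 -1.e+00] F [ 0.2 -0.5 -1.3] w 33.32
shift mm [ 0.2 -0.2  8. ] turn [ 0.0003 -0.0001  0.0001]
```

```bash
python3 -m handwheel '[[0,0,3,0,0,0,1],[0,0,5,0,0,0,1],[0,0,6.5,0,0,0,1],[0,0,7.2,0,0,0,1],[0,0,7.8,0,0,0,1],[0,0,7.8,0,0,0,1],[0,0,7.8,0,0,0,1],[0,0,7.8,0,0,0,1]]' 20; python3 -m handwheel '[[0,0,0.2,0,0,0,1],[0,0,0.4,0,0,0,1],[0,0,0.4,0,0,0,1],[0,0,0.4,0,0,0,1]]' 20; python3 go.py 0.4355 -0.2137 0.0463
```

```text
time: 44.0
position: [0.4353, -0.2139, 0.0464]
tool_rot: [3.138, 0.154, 0.0]
ft_force: [-0.7, -0.7, -2.4]
grip_width: 0.385
time: 44.5
position: [0.4354, -0.2139, 0.0462]
tool_rot: [3.138, 0.154, -0.0]
ft_force: [-1.0, 0.2, 2.1]
grip_width: 0.386
t 44.5 pos [ 0.4354 -0.2139  0.0462] toolx 5.6 zax [-0.e+00 -2.e-04 -1.e+00] F [-1.   0.2  2.1] w 33.57
shift mm [ 0.2 -0.2 -0.1] turn [0.0002 0.0001 0.0001]
```

```bash
python3 -m handwheel '[[0,0,-0.2,0,0,0,1],[0,0,-0.2,0,0,0,0.2],[0,0,-0.2,0,0,0,0.1],[0,0,-0.2,0,0,0,-0.1],[0,0,-0.2,0,0,0,-0.4],[0,0,-0.2,0,0,0,-0.6],[0,0,-10,0,0,0,-0.6],[0,0,-30,0,0,0,-0.6],[0,0,-70,0,0,0,-0.6],[0,0,-110,0,0,0,-1],[0,0,-120,0,0,0,-1],[0,0,-120,0,0,0,-1]]' 20; python3 -m handwheel '[[0,-30,0,0,0,0,-1],[0,-80,0,0,0,0,-1],[0,-130,0,0,0,0,-1],[0,-180,0,0,0,0,-1],[0,-230,0,0,0,0,-1],[0,-280,0,0,0,0,-1],[0,-320,0,0,0,0,-1],[0,-350,0,0,0,0,-1],[0,-350,0,0,0,0,-1],[0,-350,0,0,0,0,-1],[0,-350,0,0,0,0,-1]]' 20;python3 - <<'E'
from h import *
s=ctrl.get_image('side');crop('side','pics/s11.png',240,240,440,360,4,s)
t=ctrl.get_image('top');crop('top','pics/t11.png',370,135,450,285,4,t)
E
python3 go.py
```

```text
time: 46.0
position: [0.4355, -0.214, 0.1665]
tool_rot: [3.137, 0.153, 0.001]
ft_force: [-0.5, 0.4, 0.0]
grip_width: 0.987
time: 47.38
position: [0.4008, 0.1335, 0.1654]
tool_rot: [3.138, 0.151, -0.002]
ft_force: [0.6, 0.0, 0.1]
grip_width: 1.0
t 47.48 pos [0.4011 0.1337 0.1657] toolx 5.5 zax [-6.e-04 -1.e-04 -1.e+00] F [-0.4 -0.2 -0.3] w 87.07
```

View pics/s11.png

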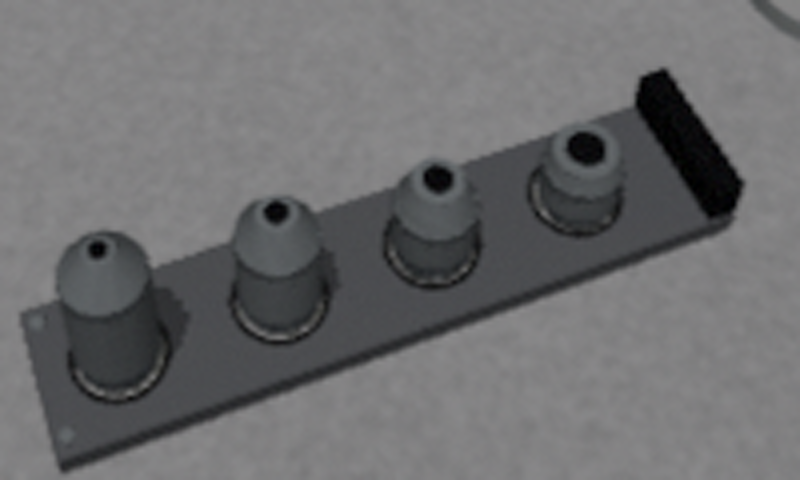

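View pics/t11.png

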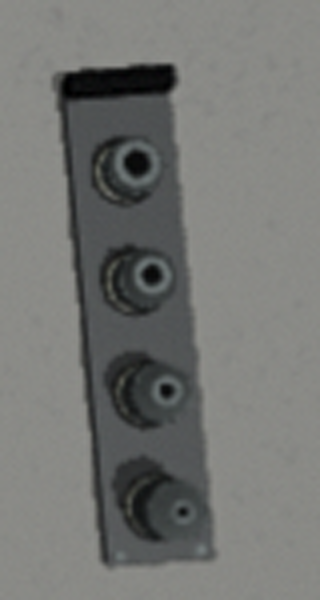

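```bash
python3 - <<'E' | tail -4
from h import *
from m import o,MT,MS
for i,z,t,s in((0,.05,(135,163),(585,147)),(1,.064,(151,275),(437,178)),(2,.078,(167,391),(275,211)),(3,.092,(183,512),(97,249))):
  a=unproj('top',o(t,4,370,135),z)[0];b=unproj('side',o(s,4,240,240),z)[0]
  print(i+1,'top',((a-MT[i])*1e3).round(1),'side',((b-MS[i])*1e3).round(1))
E
```

```text
1 top [-0.2  0.7 36. ] side [-0.8 -0.3 36. ]
2 top [-0.5 -0.  50. ] side [-0.4 -0.5 50. ]
3 top [-0.8 -0.5 64. ] side [-0.1 -0.1 64. ]
4 top [-0.8 -0.7 78. ] side [-0.5 -0.2 78. ]
```

All four are within about 1 mm of their mark centres, upright, and in order of height.

```bash
python3 -c "
from bench import ctrl
print(ctrl.close_job())"
```

```text
the job is handed in; nothing more can be done
None
```

All four objectives are on the storage rail in order of height: the shortest on mark 1 next to the stop, the tallest on mark 4 at the far end. I carried each one upright with the jaws set across the rail. Each was lowered in small steps until the wrist force showed light contact (6 N or less), then released. I handed the job in at about 47.5 s of the 128 s allowed.

**Final check:** in the last pictures all four stand upright, and the noses measure within about 1 mm of their mark centres in both cameras. The gripper was open and about 0.35 m away.

**Disagreement:** the two cameras differed by about 3 to 4 mm in absolute x. I used the top camera, since the finger position seen in the side picture suggested the side camera was the one off. Each offset from the marks was measured within a single camera, so this difference does not affect it.

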